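Open the button jar in its wooden stand

TASK

I need some buttons. Set the button jar that was left out on the cutting table down into the well of the empty wooden stand, right way up and fully home, with its lid still on, so that the square well keeps the jar from turning. Then unscrew the tight lid until its threads let go, lift it straight off, and finish holding the lid level in the gripper just above the jar's mouth (a gap of about 2 cm), with the jar still fully home in the stand and everything else on the table left where it was.

Things in the scene. Friction and masses are not known exactly. Their poses are not given: they have to be found in the camera images.
- jar: The button jar to open, left standing on the table: clear square glass jar, body 66 x 66 mm and 72 mm high, a shoulder to 78 mm, then a round neck 46 mm across up to the mouth at 98 mm. 105 mm high with its lid on, 0.3 to 0.55 kg. Origin: centre of its underside; z up, x and y square to its flat sides. Unless braced it turns along with the lid.
- jar_mouth (a point): Centre of the jar's mouth, 98 mm above its underside. Three short threads on the neck hold the lid: turned 0.8 rad counter-clockwise (seen from above) relative to the jar, rising 2.5 mm on the way, it lets go: turning gets easy and the liner pushes it up with about 10 N. Between 0.85 and 1.5 rad it lifts straight off. Up to 0.12 rad more of hand turn is lost to the jar's play in the well.
- lid: The button jar's round metal screw lid, 62 mm across its 12 flats (64 over the ridges), 22 mm high, 0.05 kg. Origin: centre of its open lower edge, 83 mm above the jar's underside when screwed on; z up. A rubber gasket and sprung liner keep it tight: 0.4 to 0.8 N m to turn until it lets go. Its sides can be gripped to carry the whole jar; a grip of 40 N or more does not slip.
- stand: The EMPTY wooden jar stand, screwed to the table: block 104 x 104 mm and 34 mm high with a square well 70 x 70 mm in its top, open upward, floor of the well 8 mm above the stand's underside (26 mm deep), with a 4 mm sloping lead-in around the mouth. Origin: centre of its underside, on the table; x and y along its sides.
- other_stand: The second, identical wooden stand, screwed to the table, which already holds the other jar. Origin: centre of its underside.
- other_jar: Another closed button jar of the same shape and size (105 mm high), standing in the second stand; leave it alone. Origin: centre of its underside.
- thread_cone: Cone of dark sewing thread, 68 mm across at the foot, 138 mm high, standing; leave it alone. Origin: centre of its underside.
- pin_tin: Round flat dark steel pin tin, 87 mm across, 33 mm high; leave it alone. Origin: centre of its underside.
- shears: Tailor's shears lying flat, 250 mm long, 16 mm high; leave them alone. Origin: under the pivot; x along the blades.
Not all that is in view belongs to the job. Leave any purple look-alike of the jar alone. Leave any green or orange look-alike of the lid alone.

How it is judged:
On the way, in this order (a step that is already met when the one before it is completed fails the run):
1. the jar stands fully home and upright in the well of the empty stand with its lid still screwed on (horizontal distance between jar and stand below 0.006 m and z of jar in the frame of stand below 0.0105 m and angle between jar's own z axis and vertical below 0.06 rad and z of lid in the frame of jar below 0.0845 m), for 0.2 s.
2. the lid is unscrewed and comes up off the mouth while the jar stays home in the well (z of lid in the frame of jar above 0.1 m and horizontal distance between jar and stand below 0.006 m and z of jar in the frame of stand below 0.0105 m), for 0.1 s.
At the end, for the whole second after the job is handed in: Jar upright (3 deg) and fully home in the empty stand's well (underside within 2.5 mm of the floor, 6 mm of centre). Lid held still by the fingers (over 2 N), level within 11 deg, clear of the jar, lower edge 5 to 45 mm above the mouth and within 20 mm of the jar's axis, through the last second (horizontal distance between jar and stand below 0.006 m and z of jar in the frame of stand below 0.0105 m and angle between jar's own z axis and vertical below 0.06 rad and z of lid in the frame of jar between 0.103 and 0.143 m and horizontal distance between lid and jar below 0.02 m and angle between lid's own z axis and vertical below 0.2 rad and contact force between lid and the fingers above 2 N and contact force between lid and jar below 0.05 N and linear speed of each of lid, jar below 0.03 m/s); the arm keeps its last pose, push and grip.
It fails at once if the jar is let fall instead of being set down (linear speed of jar above 0.4 m/s and contact force between the fingers and lid below 0.1 N and contact force between the fingers and jar below 0.1 N).
It fails at once if the button jar is tipped over (angle between jar's own z axis and vertical above 0.7 rad).
It fails at once if the other jar is disturbed (distance of other_jar from where it was at the start of the episode above 0.015 m or angle between other_jar's own z axis and vertical above 0.15 rad).
It fails at once if the thread cone, pin tin or shears are knocked away (distance of any of thread_cone, pin_tin, shears from where it was at the start of the episode above 0.03 m or angle between thread_cone's own z axis and vertical above 0.5 rad).
It also fails if it takes over 46 s, if anything falls off the work surface, if the arm or the gripper's body presses on something with over 40 N, if the wrist force passes 120 N, or if a joint passes its speed limit or range.

ROBOT

A 6-joint arm with a two-finger parallel gripper is mounted at the origin on the work surface. World frame = base frame: x ahead of the robot, y to its left, z up, the work surface at z = 0. Lengths are in m, angles in rad, forces in N, time in s.
With the tool pointing down it reaches from about 0.375 to 0.9 m from the base axis. Payload 3.1 kg.
Tool frame: the origin (TCP) lies at the centre of the arm's flange, where the gripper is bolted on; the fingertips stand robot.tip_extent ahead of it and the grasp point (between the pads) lies 164 mm ahead of it (robot.tip_extent is the distance from the TCP to the fingertips, in m); z points along the fingers, y is the line along which they close (so a half turn about z gives the same grasp; the last joint's range is limited). The gripper opens to 87 mm and grips with 3 to 60 N. Pads are 19 mm wide; open, the fingers measure 117 mm over their backs; the gripper's body (75 mm by 190 mm) begins 51 mm behind the grasp point.
Start: joints at [-1.462, 0.527, 1.433, -0, 1.181, -0.178], TCP at [0.177, -0.599, 0.405] pointing down, gripper open.
Joint ranges: [-3.08, 3.08], [-0.75, 2.2], [0.22, 2.44], [-1.43, 4.57], [0, 2.65], [-2.85, 2.85]. Speed limits (rad/s): [2.79, 2.79, 3.14, 3.14, 3.14, 3.14].

INTERFACE

Orientations are given as a unit quaternion [x, y, z, w].
In Python, from rig import get_obs, camera, hand_in, cut_out, robot gives the robot as it stands.
- The arm moves only by the tool step_arm, never from a script. Its argument "rows" is a list of rows, each a list of 6 numbers: the shift along the world's x, y, z in m, then the turn, a rotation vector about the world's x, y, z in degrees. A call has 1 to 12 rows; each row shifts and turns the commanded pose from where the row before left it; what a row does not reach is not made up. A row lasts 1/8 s, in which the tool goes at most 62.5 mm and 10.7 degrees, less where a joint would pass 70% of its speed; a pose out of reach is approached as far as the arm can. A call is refused whole if a number of a shift passes 0.0625 or a number of a turn 10.7, either way. A call with a gripper value outside its range is refused whole. "jaw" is the finger opening in m, from 0 to 0.087, set as the call begins (left out, the last holds). The fingers move at their own pace and stop on an object; "squeeze" is the grip in N (left out, the last holds). Time passes only in rows, so rows that do not move let the fingers close. It gives the time, the measured TCP pose, the force, the opening and the grip force at its end, in the units of the state.
- get_obs(): the state, without advancing time (a new reading comes with each control period).
- camera(name): name is "scene" or "top" or "wrist"; returns a dict with "pixels" (480x640x3 uint8, blue, green, red), "depth" (480x640 float32, m along the optical axis (not along the pixel's ray), 0 where there is no reading), "fov_y" (degrees; the focal length in pixels is half the picture's height over the tangent of half this angle, whatever the lens; pixels are square), "cx", "cy" (the principal point, pixels), "extrinsics" (4x4, takes a point from camera to world coordinates); the wrist camera has in their place "mount" (4x4, takes a point from camera to tool coordinates, whose origin is the TCP and whose axes are the flange's). Camera axes: x right, y up, looking along -z (the intrinsics and any distortion apply to the point x, -y, -z); pixel columns grow to the right and rows downward; lengths in m; the calibration is good to about 2 mm. A picture is of the moment at which its call begins: read the wrist's pose just before it.
- hand_in(): hands the job in; it is judged then, once.
Trained networks look in the newest picture that a camera, given by its name, has taken for a name from the list of things; names that differ only in an ending like _2 or _b are one class to them, and where a whole thing is asked for, a point or a joint stands for the part that bears it (a point fixed in the world has none). Each returns a list of dicts, best first, with "confidence" (0 to 1); they miss things now and then, are a little off and sometimes report something else, mostly with a low value. They report only what shows in the picture. A call takes as long as a camera call. They do not tell look-alikes from the thing itself.
- cut_out(label, camera): "region" (480x640 bool, what is visible of it) and "extent" ([centre column, centre row, width, height] in pixels, round what is visible of it).
The state is a dict: "time": time; "q": joint angles; "joint_velocities": joint speeds; "joint_torque": joint torques, N m; "position": TCP position; "tool_rot": TCP orientation; "ft_force": force on the tool from outside, world axes, zero at the start; "moment": the same for the moment, N m; "grip_width": finger opening in m; "grip_force": force on a finger pad.
Only numpy, scipy, OpenCV 4.12 (cv2) and the standard library are available. Lean on these libraries where they do the work, as an engineer would, in place of code of your own. Each camera call takes 0.05 s, during which the arm holds its last target. There are 200 camera calls.

## Working session

There is one attempt and no reset: what is moved stays moved. The work goes in short steps, Python scripts to look and compute and a tool call to move; the robot and the scene stay as the last step left them, time stands still between calls to the robot, and variables do not carry over. Pictures are saved under pics/ and viewed, at most 10 in all, crops included, and the job is handed in when it is done.

Besides the shell and the picture viewer there is one more tool, called after ">>>" as name(argument=value, ...), one argument or row to a line, values as JSON. step_arm: Moves the arm, as the interface text tells. Its arguments: {"type":"object","properties":{"rows":{"type":"array"},"jaw":{"type":"number"},"squeeze":{"type":"number"}},"required":["rows"]}

```bash
mkdir -p pics; ls
cat > h.py <<'E'
import numpy as np, cv2
from rig import get_obs, camera, hand_in, cut_out, robot
from scipy.spatial.transform import Rotation as R
def T_cam(c,o=None):
    if 'extrinsics' in c: return np.array(c['extrinsics'])
    T=np.eye(4); T[:3,:3]=R.from_quat(o['tool_rot']).as_matrix(); T[:3,3]=o['position']
    return T@np.array(c['mount'])
def cloud(c,o=None):
    d=c['depth']; h,w=d.shape; f=h/2/np.tan(np.radians(c['fov_y'])/2)
    v,u=np.mgrid[:h,:w]
    P=np.stack([(u-c['cx'])/f*d,-(v-c['cy'])/f*d,-d],-1)
    T=T_cam(c,o); return P@T[:3,:3].T+T[:3,3]
E
python3 - <<'E'
from h import *
print(get_obs()); print(robot, getattr(robot,'tip_extent',None))
for n in ['scene','top']:
    c=camera(n); cv2.imwrite(f'pics/{n}0.png',c['pixels']); W=cloud(c)
    print(n,{k:(v if np.size(v)<20 else np.shape(v)) for k,v in c.items()})
    np.savez(f'/tmp/{n}0.npz',W=W,px=c['pixels'],d=c['depth'])
    for l in ['jar','lid','stand','other_stand','other_jar','thread_cone','pin_tin','shears']:
        for r in cut_out(l,n):
            m=r['region']&(c['depth']>0)
            print(l,round(r['confidence'],2),np.round(r['extent']),m.sum(),np.round(np.median(W[m],0),3) if m.any() else '', np.round(np.percentile(W[m][:,2],[2,98]),3) if m.any() else '')
E
```

```text
pics
{'time': 0.0, 'q': array([-1.46154756e+00,  5.28471131e-01,  1.43389344e+00, -3.98103757e-05,
        1.18137182e+00, -1.78510238e-01]), 'joint_velocities': array([ 0.00024401, -0.00024307, -0.00102673,  0.00177525, -0.00025787,
       -0.00031394]), 'joint_torque': array([-3.38836116e-04, -4.40041780e+01, -1.76589721e+01,  6.32948452e-02,
        5.81247511e-02, -1.76362405e-04]), 'position': array([ 0.17735777, -0.59895452,  0.40377097]), 'tool_rot': array([ 9.89665533e-01,  1.43391014e-01,  1.87164543e-05, -1.07186227e-03]), 'ft_force': array([-0.72586767,  0.59917946,  0.46357504]), 'moment': array([ 0.02860784,  0.01507822, -0.0223681 ]), 'grip_force': 0.0, 'grip_width': 0.08706335832028544}
<Robot object at 0x7fbc82357e00> 0.1822
scene {'pixels': (480, 640, 3), 'depth': (480, 640), 'fov_y': 46.67037621605389, 'cx': 326.37061106684394, 'cy': 244.6040480115872, 'extrinsics': array([[-0.61024137, -0.65146377,  0.45077759,  1.09047259],
       [ 0.7922092 , -0.49953821,  0.35052271,  0.33831237],
       [-0.00317222,  0.57101361,  0.82093447,  0.97498144],
       [ 0.    
[... 1533 characters left out ...]
22] [0.011 0.025]
lid 0.71 [430. 271.  33.  36.] 914 [ 0.516 -0.265  0.104] [0.088 0.107]
lid 0.65 [368. 269.  33.  33.] 795 [ 0.535 -0.162  0.021] [-0.     0.025]
stand 0.65 [145. 304.  66.  56.] 2912 [0.461 0.299 0.03 ] [0.005 0.037]
other_stand 0.8 [298. 241.  66.  72.] 1483 [ 0.58  -0.017  0.033] [-0.001  0.08 ]
other_jar 0.79 [297. 238.  37.  44.] 1203 [ 0.583 -0.014  0.111] [0.033 0.115]
thread_cone 0.58 [154. 164.  44.  44.] 1269 [0.734 0.265 0.085] [0.001 0.139]
pin_tin 0.83 [397. 193.  39.  41.] 1307 [ 0.691 -0.22   0.033] [0.012 0.036]
pin_tin 0.6 [142. 303.  66.  58.] 3004 [0.461 0.299 0.029] [0.003 0.037]
shears 0.56 [301. 148. 115.  49.] 1800 [ 0.787 -0.057  0.011] [0.004 0.016]
```

View pics/scene0.png

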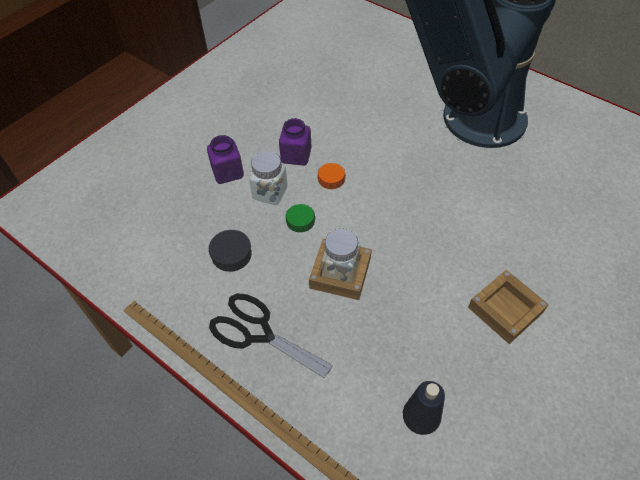

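View pics/top0.png

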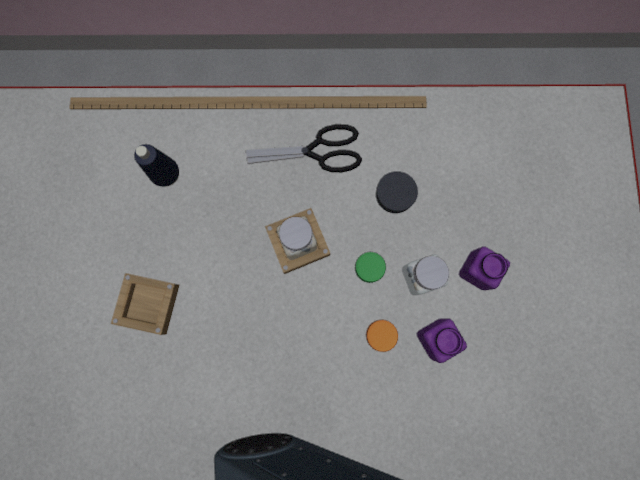

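The button jar stands at scene (267,178) and top (430,272), between the two purple decoys. The empty stand is at scene (508,307) and top (145,304). Next I'll fit both of them.

```bash
cat >> h.py <<'E'
def rect(P):
    (cx,cy),(w,h),a=cv2.minAreaRect((P[:,:2]*1000).astype(np.float32))
    return np.round([cx,cy,w,h,a%90],1)
def circ(P):
    (cx,cy),r=cv2.minEnclosingCircle((P[:,:2]*1000).astype(np.float32)); return np.round([cx,cy,r],1)
E
python3 - <<'E'
from h import *
o=get_obs(); c=camera('wrist'); print(np.round(c['mount'],4),c['fov_y'],c['cx'],c['cy'])
for n in ['scene','top']:
    z=np.load(f'/tmp/{n}0.npz'); W=z['W']; ok=z['d']>0
    def sel(cx,cy,r,z0,z1):
        m=ok&(np.hypot(W[...,0]-cx,W[...,1]-cy)<r)&(W[...,2]>z0)&(W[...,2]<z1); return W[m]
    for nm,a in dict(stand=(.461,.299,.09,.03,.042),lidtop=(.516,-.265,.05,.1,.115),jarbody=(.516,-.265,.055,.02,.079),shoulder=(.516,-.265,.055,.066,.084),purpA=(.4,-.285,.06,.06,.085),purpB=(.535,-.373,.06,.06,.085),ostand=(.59,-.01,.09,.03,.042),ojar=(.59,-.01,.06,.1,.12),cone=(.745,.27,.06,.02,.15)).items():
        P=sel(*a); print(n,nm,len(P),rect(P) if len(P)>5 else '',circ(P) if len(P)>5 else '', np.round(np.median(P[:,2]),4) if len(P) else '')
E
```

```text
[[-1.100e-03  9.600e-01  2.799e-01  7.610e-02]
 [ 1.000e+00  1.300e-03 -5.000e-04 -5.000e-04]
 [-8.000e-04  2.799e-01 -9.600e-01  2.090e-02]
 [ 0.000e+00  0.000e+00  0.000e+00  1.000e+00]] 60.229680912225795 324.9049984305737 242.8131573080277
scene stand 1417 [464.5 296.7 104.8 107.6  77.9] [464.8 296.8  72.8] 0.0335
scene lidtop 516 [ 520.  -267.    63.5   61.5   75.4] [ 521.1 -268.8   33.4] 0.1035
scene jarbody 772 [ 521.8 -266.4   67.2   67.4   20. ] [ 520.5 -265.9   43.5] 0.0563
scene shoulder 279 [ 521.  -265.8   64.5   65.6   21. ] [ 520.7 -265.7   41.6] 0.073
scene purpA 502 [ 395.  -294.1   67.4   66.9   30.2] [ 393.5 -292.8   42.9] 0.0737
scene purpB 547 [ 534.9 -384.6   67.    66.2   56.5] [ 533.2 -386.3   42.6] 0.0736
scene ostand 1023 [594.7 -12.1 106.8 104.4  22.5] [593.9 -12.   72.6] 0.0334
scene ojar 794 [594.6 -12.   62.6  61.   37.9] [594. -13.  33.] 0.1117
scene cone 1607 [753.2 277.3  61.   54.6  64. ] [748.5 278.4  32.5] 0.0955
top stand 1496 [462.9 297.7 106.4 104.3  77.7] [463.2 297.7  73.8] 0.0341
top lidtop 891 [ 517.  -267.1   61.8   61.8   44. ] [ 517.  -268.1   32. ] 0.1043
top jarbody 397 [ 516.3 -266.    65.8   63.    18.6] [ 516.6 -267.1   42.2] 0.069
top shoulder 238 [ 516.3 -266.1   65.8   62.9   18.6] [ 516.5 -267.2   42.1] 0.0729
top purpA 916 [ 390.4 -294.6   66.7   66.6   28.6] [ 390.5 -294.5   42.7] 0.075
top purpB 848 [ 530.  -387.8   66.5   66.6   58.1] [ 529.8 -387.8   42.7] 0.0746
top ostand 1219 [591.5 -12.5 104.6 104.   22.2] [590.5 -12.8  72.1] 0.0339
top ojar 877 [590.7 -13.3  62.6  60.9  89.9] [591.6 -12.7  32.1] 0.1122
top cone 1176 [740.  273.8  53.9  58.9   7.6] [743.2 275.4  31.8] 0.0915
```

>>> step_arm(
  rows=[
    [0.0341,0.0332,0,0,0,3.35],
    [0.0341,0.0332,0,0,0,3.35],
    [0.0341,0.0332,0,0,0,3.35],
    [0.0341,0.0332,0,0,0,3.35],
    [0.0341,0.0332,0,0,0,3.35],
    [0.0341,0.0332,0,0,0,3.35],
    [0.0341,0.0332,0,0,0,3.35],
    [0.0341,0.0332,0,0,0,3.35],
    [0.0341,0.0332,0,0,0,3.35],
    [0.0341,0.0332,0,0,0,3.35],
    [0,0,0,0,0,0],
    [0,0,0,0,0,0],
  ],
  jaw=0.087,
  squeeze=55,
)

```text
time: 2.45
position: [0.5183, -0.2673, 0.4047]
tool_rot: [0.906, 0.423, -0.0, 0.0]
ft_force: [-0.5, -0.6, -0.3]
grip_width: 0.087
grip_force: 0.0
```

```bash
cat > look.py <<'E'
from h import *
import sys
o=get_obs(); c=camera('wrist'); W=cloud(c,o); ok=c['depth']>0
Ro=R.from_quat(o['tool_rot']); m=Ro.as_matrix()
print('t',o['time'],'pos',np.round(o['position'],4),'yaw_y',np.round(np.degrees(np.arctan2(m[1,1],m[0,1])),2),'z',np.round(m[:,2],4),'q',np.round(o['q'],2),'F',np.round(o['ft_force'],1),o['grip_force'],o['grip_width'])
np.savez('/tmp/w.npz',W=W,ok=ok); cv2.imwrite(f'pics/{sys.argv[1]}.png',c['pixels'])
E
python3 look.py w1
python3 - <<'E'
from h import *
z=np.load('/tmp/w.npz');W=z['W'];ok=z['ok']
for nm,a in dict(lidtop=(.518,-.267,.05,.1,.115),lid=(.518,-.267,.05,.085,.115),shoulder=(.518,-.267,.055,.066,.083),body=(.518,-.267,.055,.015,.083)).items():
    m=ok&(np.hypot(W[...,0]-a[0],W[...,1]-a[1])<a[2])&(W[...,2]>a[3])&(W[...,2]<a[4]); P=W[m]
    print(nm,len(P),rect(P),circ(P),np.median(P[:,2]),np.argwhere(m).mean(0))
E
```

```text
t 2.45 pos [ 0.5183 -0.2673  0.4047] yaw_y -39.99 z [-6.e-04 -3.e-04 -1.e+00] q [-0.67  0.47  1.54 -0.    1.13  0.03] F [-0.5 -0.6 -0.3] 0.0 0.08704015372154925
lidtop 5958 [ 517.1 -269.    62.    62.3   33.2] [ 517.  -268.9   31.6] 0.10359507222494277 [236.3130245  326.27643505]
lid 6240 [ 517.4 -268.6   62.9   63.2   82.9] [ 517.  -269.1   32.2] 0.10355189357781394 [234.69102564 326.28012821]
shoulder 1265 [ 517.  -268.8   65.9   65.6   18.6] [ 517.1 -268.9   42.5] 0.07218191707432481 [200.12490119 326.11857708]
body 1819 [ 517.1 -268.8   66.    65.6   18.6] [ 517.3 -268.6   42.5] 0.06984851526043012 [195.56954371 327.95656954]
```

View pics/w1.png

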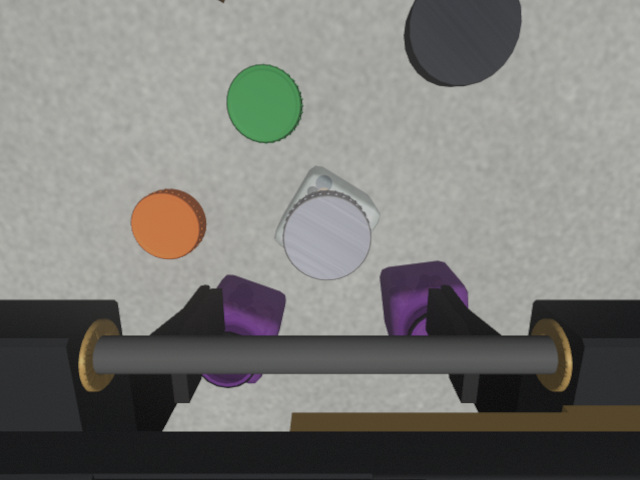

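Run:
```python
from h import *
z=np.load('/tmp/w.npz');W=z['W'];ok=z['ok']
m=ok&(np.hypot(W[...,0]-.5171,W[...,1]+.2689)<.05)&(W[...,2]>.098)
P=W[m][:,:2]*1000-[517.1,-268.9]
for a in range(0,30,3):
    w=[]
    for k in range(6):
        t=np.radians(a+30*k); s=P@[np.cos(t),np.sin(t)]; w.append(np.ptp(s))
    print(a,np.round(np.mean(w),2),end='; ')
```

```text
0 87.91; 3 88.06; 6 88.09; 9 87.95; 12 87.69; 15 87.26; 18 86.7; 21 86.63; 24 87.2; 27 87.59;
```

The jar with the grey lid is centred at about (327,236), midway between the fingertips. The purple jars are clear of the finger paths, so I'll descend.

>>> step_arm(
  rows=[
    [-0.0008,-0.0012,-0.03,0,0,-1.4],
    [0,0,-0.04,0,0,0],
    [0,0,-0.035,0,0,0],
    [0,0,-0.02,0,0,0],
    [0,0,-0.0145,0,0,0],
    [0,0,0,0,0,0],
    [0,0,0,0,0,0],
  ],
)

```text
time: 3.38
position: [0.5178, -0.269, 0.2661]
tool_rot: [0.912, 0.411, 0.0, 0.001]
ft_force: [-0.3, -0.6, 0.4]
grip_width: 0.0871
grip_force: 0.0
```

>>> step_arm(
  rows=[
    [0,0,0,0,0,0],
    [0,0,0,0,0,0],
    [0,0,0,0,0,0],
    [0,0,0,0,0,0],
    [0,0,0,0,0,0],
  ],
  jaw=0.05,
  squeeze=55,
)

```text
time: 4.0
position: [0.5181, -0.2688, 0.2657]
tool_rot: [0.911, 0.411, 0.0, 0.001]
ft_force: [1.4, -0.3, 1.3]
grip_width: 0.0622
grip_force: 55.0
```

>>> step_arm(
  rows=[
    [0,0,0.015,0,0,0],
    [0,0,0.03,0,0,0],
    [0,0,0.04,0,0,0],
    [0,0,0.035,0,0,0],
    [0,0,0.02,0,0,0],
    [0,0,0,0,0,0],
  ],
)

```text
time: 4.75
position: [0.5175, -0.2682, 0.4069]
tool_rot: [0.911, 0.411, 0.001, 0.001]
ft_force: [-0.1, 0.1, -3.6]
grip_width: 0.0622
grip_force: 55.0
```

>>> step_arm(
  rows=[
    [-0.002,0.02,0,0,0,-1.8],
    [-0.004,0.042,0,0,0,-2.6],
    [-0.005,0.052,0,0,0,-2.8],
    [-0.005,0.056,0,0,0,-2.8],
    [-0.005,0.056,0,0,0,-2.8],
    [-0.006,0.057,0,0,0,-2.8],
    [-0.006,0.057,0,0,0,-2.8],
    [-0.005,0.056,0,0,0,-2.8],
    [-0.005,0.056,0,0,0,-2.8],
    [-0.005,0.052,0,0,0,-2.8],
    [-0.004,0.042,0,0,0,-2.5],
    [-0.002,0.02,0,0,0,-1.5],
  ],
)

```text
time: 6.25
position: [0.4622, 0.2995, 0.4035]
tool_rot: [0.988, 0.155, -0.002, 0.0]
ft_force: [0.0, -0.2, -4.2]
grip_width: 0.0622
grip_force: 55.0
```

>>> step_arm(
  rows=[
    [0,0,0,0,0,0],
    [0,0,0,0,0,0],
    [0,0,0,0,0,0],
  ],
)

```text
time: 6.62
position: [0.4637, 0.2965, 0.4048]
tool_rot: [0.988, 0.154, -0.001, 0.0]
ft_force: [-0.5, -0.2, -3.3]
grip_width: 0.0623
grip_force: 55.0
```

```bash
python3 look.py w2
python3 - <<'E'
from h import *
z=np.load('/tmp/w.npz');W=z['W'];ok=z['ok']
def sel(W,ok,cx,cy,r,z0,z1): return W[ok&(np.hypot(W[...,0]-cx,W[...,1]-cy)<r)&(W[...,2]>z0)&(W[...,2]<z1)]
def rep(n,W,ok):
    for nm,a in dict(stand=(.4635,.297,.09,.028,.042),jar=(.4635,.297,.06,.145,.216)).items():
        P=sel(W,ok,*a); print(n,nm,len(P),rect(P) if len(P)>5 else '')
        if nm=='jar' and len(P)>5: print(np.round(np.percentile(P[:,2],[1,99]),3))
rep('wrist',W,ok)
for n in ['scene','top']:
    c=camera(n); W=cloud(c); rep(n,W,c['depth']>0); cv2.imwrite(f'pics/{n}1.png',c['pixels'])
    np.savez(f'/tmp/{n}1.npz',W=W,d=c['depth'])
E
```

```text
t 6.625 pos [0.4637 0.2965 0.4048] yaw_y -72.28 z [-1.3e-03 -8.0e-04 -1.0e+00] q [ 0.37  0.43  1.62 -0.    1.1   1.63] F [-0.5 -0.2 -3.3] 54.99868908897042 0.06227016793695361
wrist stand 5066 [462.6 296.2 104.4 104.2  77.8]
wrist jar 6041 [482.2 305.1  41.7  83.2  25.1]
[0.149 0.215]
scene stand 1431 [465.2 296.8 105.2 108.2  78.2]
scene jar 1354 [483.1 303.   47.   82.8  19.4]
[0.148 0.216]
top stand 1030 [461.9 293.   96.9 104.3  77.7]
top jar 435 [453.7 273.   26.4  68.8  60.6]
[0.149 0.215]
```

```bash
cat > sq.py <<'E'
from h import *
from scipy.optimize import least_squares
def sq(P,h,c0,y0):
    f=lambda p:(np.abs((P[:,:2]*1000-p[:2])@np.array([[np.cos(p[2]),-np.sin(p[2])],[np.sin(p[2]),np.cos(p[2])]])).max(1)-h)
    r=least_squares(f,[*c0,np.radians(y0)],loss='soft_l1',f_scale=0.5)
    return np.round([*r.x[:2],np.degrees(r.x[2])],2), np.round(np.median(np.abs(f(r.x))),2)
E
python3 - <<'E'
from sq import *
for n in ['w','scene1','top1']:
    z=np.load(f'/tmp/{n}.npz');W=z['W'];ok=z['ok'] if 'ok' in z else z['d']>0
    m=ok&(np.hypot(W[...,0]-.4637,W[...,1]-.2965)<.056)&(W[...,2]>.148)&(W[...,2]<.205)
    P=W[m]; print(n,len(P),sq(P,33,(463.5,296.5),-12), sq(P,33,(463.5,296.5),-8), 'bbox',np.argwhere(m).min(0),np.argwhere(m).max(0))
    m=ok&(np.hypot(W[...,0]-.4637,W[...,1]-.2965)<.06)&(W[...,2]>.12)&(W[...,2]<.16);print(np.percentile(W[m][:,2],[0,.5,2,10]))
    a=cv2.imread(f"pics/{dict(w='w2').get(n,n)}.png"); 
    v,u=np.argwhere(m).mean(0).astype(int); cv2.imwrite(f'/tmp/c_{n}.png',cv2.resize(a[max(0,v-110):v+90,max(0,u-100):u+100],(400,400)))
cv2.imwrite('pics/m2.png',np.hstack([cv2.imread('/tmp/c_w.png'),cv2.imread('/tmp/c_scene1.png')]))
E
```

```text
w 2487 (array([461.83, 296.31, -12.15]), np.float64(0.15)) (array([461.83, 296.31, -12.15]), np.float64(0.15)) bbox [188 246] [287 412]
[0.14624906 0.14658284 0.14719714 0.14866417]
scene1 917 (array([463.48, 296.88, -12.26]), np.float64(0.69)) (array([463.48, 296.88, -12.26]), np.float64(0.69)) bbox [244 503] [290 561]
[0.13944043 0.14171465 0.14230518 0.14598313]
top1 300 (array([465.18, 297.46, -11.77]), np.float64(0.44)) (array([465.18, 297.46, -11.77]), np.float64(0.44)) bbox [286 114] [323 138]
[0.14750077 0.1476594  0.14798556 0.14957907]
```

View pics/m2.png

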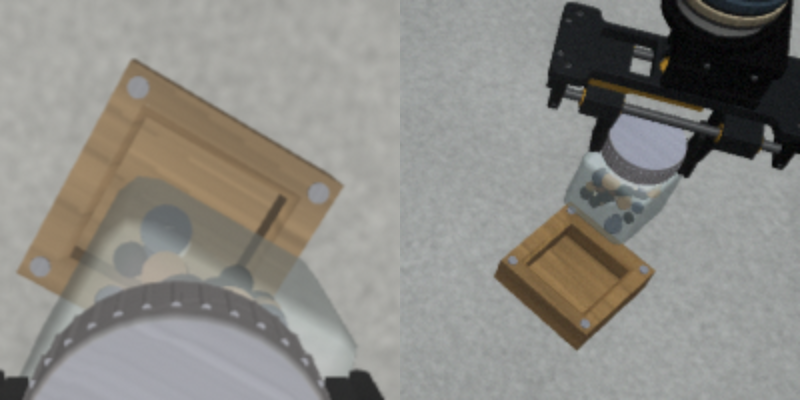

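Jar and well agree to about 1 mm and 0.1°. I'll shift x by +1 mm and lower.

>>> step_arm(
  rows=[
    [0.001,0,-0.02,0,0,0],
    [0,0,-0.035,0,0,0],
    [0,0,-0.03,0,0,0],
    [0,0,-0.014,0,0,0],
    [0,0,-0.005,0,0,0],
    [0,0,-0.003,0,0,0],
    [0,0,-0.003,0,0,0],
    [0,0,-0.003,0,0,0],
    [0,0,0,0,0,0],
  ],
)

```text
time: 7.9
position: [0.4646, 0.2976, 0.2923]
tool_rot: [0.988, 0.155, 0.0, -0.0]
ft_force: [-0.4, 0.4, -3.8]
grip_width: 0.0626
grip_force: 55.0
```

>>> step_arm(
  rows=[
    [0,0,-0.003,0,0,0],
    [0,0,-0.003,0,0,0],
    [0,0,-0.003,0,0,0],
    [0,0,-0.003,0,0,0],
    [0,0,0,0,0,0],
  ],
)

```text
time: 8.52
position: [0.4645, 0.2975, 0.2799]
tool_rot: [0.988, 0.155, -0.0, 0.0]
ft_force: [1.5, 0.3, -4.3]
grip_width: 0.0622
grip_force: 55.0
```

>>> step_arm(
  rows=[
    [0,0,-0.003,0,0,0],
    [0,0,-0.002,0,0,0],
    [0,0,-0.001,0,0,0],
    [0,0,0,0,0,0],
  ],
)

```text
time: 9.02
position: [0.4646, 0.2975, 0.2742]
tool_rot: [0.988, 0.155, -0.0, 0.0]
ft_force: [-0.8, -0.4, -4.5]
grip_width: 0.0619
grip_force: 55.0
```

>>> step_arm(
  rows=[
    [0,0,-0.001,0,0,0],
    [0,0,-0.001,0,0,0],
    [0,0,0,0,0,0],
  ],
)

```text
time: 9.4
position: [0.4646, 0.2976, 0.2736]
tool_rot: [0.988, 0.155, 0.0, -0.0]
ft_force: [-2.0, -0.9, 6.1]
grip_width: 0.0626
grip_force: 55.0
```

Seated: contact came at the expected height with about 10 N. Now I'll unscrew, following the thread's rise.

>>> step_arm(
  rows=[
    [0,0,-0.0005,0,0,0],
    [0,0,0,0,0,0],
    [0,0,0.0001,0,0,5],
    [0,0,0.0002,0,0,5],
    [0,0,0.0002,0,0,5],
    [0,0,0.0003,0,0,5],
  ],
)

```text
time: 10.15
position: [0.465, 0.2973, 0.2745]
tool_rot: [0.946, 0.324, 0.001, -0.0]
ft_force: [-3.0, -1.9, 8.8]
grip_width: 0.0624
grip_force: 55.0
```

>>> step_arm(
  rows=[
    [0,0,0.0003,0,0,5],
    [0,0,0.0003,0,0,5],
    [0,0,0.0003,0,0,5],
    [0,0,0.0003,0,0,5],
    [0,0,0,0,0,0],
  ],
)

```text
time: 10.78
position: [0.4649, 0.2974, 0.2755]
tool_rot: [0.876, 0.483, 0.001, 0.0]
ft_force: [-0.6, -1.8, 9.8]
grip_width: 0.0624
grip_force: 55.0
```

```bash
python3 look.py w3; python3 -c "
from rig import get_obs;print(get_obs()['moment'])"
```

```text
t 10.775 pos [0.4649 0.2974 0.2755] yaw_y -32.27 z [ 1.6e-03  6.0e-04 -1.0e+00] q [0.37 0.62 1.73 0.   0.8  0.93] F [-0.6 -1.8  9.8] 55.00288160517812 0.06243764789562894
[-0.35335013  0.36705567 -0.27683226]
```

>>> step_arm(
  rows=[
    [0,0,0.0003,0,0,5],
    [0,0,0.0003,0,0,5],
    [0,0,0.0002,0,0,5],
    [0,0,0,0,0,5],
    [0,0,0,0,0,5],
    [0,0,0,0,0,5],
    [0,0,0,0,0,0],
  ],
)

```text
time: 11.7
position: [0.4647, 0.2975, 0.276]
tool_rot: [0.721, 0.693, 0.001, -0.0]
ft_force: [-2.1, -1.1, 5.5]
grip_width: 0.0624
grip_force: 55.0
```

```bash
python3 look.py w4
python3 - <<'E'
from sq import *
print(get_obs()['moment'])
def rep(n,W,ok):
    m=ok&(np.hypot(W[...,0]-.4637,W[...,1]-.2965)<.056)&(W[...,2]>.042)&(W[...,2]<.078); P=W[m]; print(n,len(P),len(P)>20 and sq(P,33,(463.5,296.5),-12))
z=np.load('/tmp/w.npz'); rep('w',z['W'],z['ok'])
c=camera('scene'); rep('scene',cloud(c),c['depth']>0)
E
```

```text
t 11.7 pos [0.4647 0.2975 0.276 ] yaw_y -2.28 z [ 9.e-04  9.e-04 -1.e+00] q [0.37 0.62 1.73 0.   0.8  0.41] F [-2.1 -1.1  5.5] 55.001642759889364 0.06244967878624863
[-0.24260492  0.22739404 -0.30793512]
w 2592 (array([464.11, 296.7 , -10.35]), np.float64(0.32))
scene 413 (array([465.21, 297.37, -10.87]), np.float64(0.74))
```

Hand turned 70° and the jar took up 1.8° of play. Now a gentle test lift.

>>> step_arm(
  rows=[
    [0,0,0.001,0,0,0],
    [0,0,0.001,0,0,0],
    [0,0,0.001,0,0,0],
    [0,0,0,0,0,0],
  ],
)

```text
time: 12.3
position: [0.4648, 0.2976, 0.2776]
tool_rot: [0.721, 0.693, 0.0, 0.0]
ft_force: [0.4, 0.9, 0.1]
grip_width: 0.0624
grip_force: 55.0
```

>>> step_arm(
  rows=[
    [0,0,0.0015,0,0,0],
    [0,0,0.0015,0,0,0],
    [0,0,0.001,0,0,0],
    [0,0,0,0,0,0],
  ],
)

```text
time: 12.8
position: [0.4647, 0.2976, 0.2816]
tool_rot: [0.721, 0.693, 0.0, 0.0]
ft_force: [0.6, -0.5, -0.5]
grip_width: 0.0624
grip_force: 55.0
```

```bash
python3 look.py w5
python3 - <<'E'
from sq import *
def rep(n,W,ok):
    m=ok&(np.hypot(W[...,0]-.4637,W[...,1]-.2965)<.056)&(W[...,2]>.042)&(W[...,2]<.07); P=W[m]; print(n,len(P),len(P)>20 and sq(P,33,(463.5,296.5),-12))
    m=ok&(np.hypot(W[...,0]-.4637,W[...,1]-.2965)<.05)&(W[...,2]>.07)&(W[...,2]<.092);print(np.histogram(W[m][:,2],bins=np.arange(.07,.093,.002)))
z=np.load('/tmp/w.npz'); rep('w',z['W'],z['ok'])
c=camera('scene'); W=cloud(c); rep('scene',W,c['depth']>0); a=c['pixels'];print(get_obs()['moment'])
cv2.imwrite('pics/s5.png',np.hstack([cv2.resize(a[210:360,430:590],(400,375)),cv2.resize(cv2.imread('pics/w5.png')[100:400,160:480],(400,375))]))
E
```

```text
t 12.8 pos [0.4647 0.2976 0.2816] yaw_y -2.2 z [ 2.e-04  1.e-04 -1.e+00] q [ 0.37  0.61  1.72 -0.    0.81  0.41] F [ 0.6 -0.5 -0.5] 54.99983958899975 0.0624435083942815
w 1334 (array([467.44, 296.22, -10.64]), np.float64(0.13))
(array([ 107,  159,  395,  438,  580, 1476,  983,   37,    0,    0,    0]), array([0.07 , 0.072, 0.074, 0.076, 0.078, 0.08 , 0.082, 0.084, 0.086,
       0.088, 0.09 , 0.092]))
scene 322 (array([465.32, 297.47, -10.85]), np.float64(0.74))
(array([22, 21, 34, 35, 32, 39, 17,  3,  0,  0,  0]), array([0.07 , 0.072, 0.074, 0.076, 0.078, 0.08 , 0.082, 0.084, 0.086,
       0.088, 0.09 , 0.092]))
[-0.03529494 -0.07721796  0.01591699]
```

View pics/s5.png

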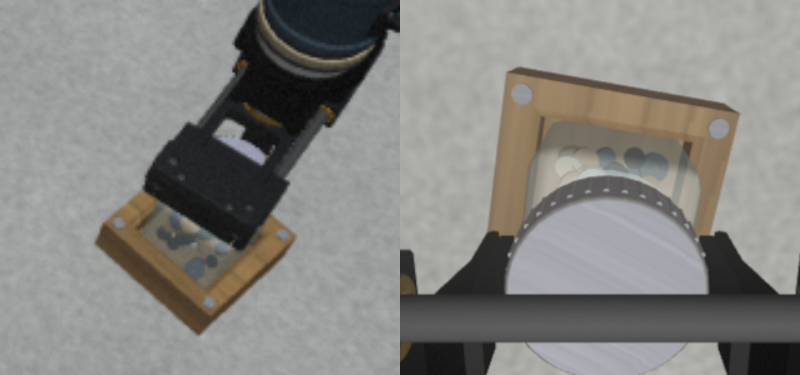

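The jar sits home in the well. The lid is free, with no load on the wrist. I'll raise it 27 mm to get the 2 cm gap.

>>> step_arm(
  rows=[
    [0,0,0.003,0,0,0],
    [0,0,0.005,0,0,0],
    [0,0,0.006,0,0,0],
    [0,0,0.006,0,0,0],
    [0,0,0.005,0,0,0],
    [0,0,0.002,0,0,0],
    [0,0,0,0,0,0],
    [0,0,0,0,0,0],
    [0,0,0,0,0,0],
    [0,0,0,0,0,0],
  ],
)

```text
time: 14.15
position: [0.4646, 0.2975, 0.3084]
tool_rot: [0.721, 0.693, -0.0, -0.0]
ft_force: [0.4, 0.4, -0.2]
grip_width: 0.0622
grip_force: 55.0
```

```bash
python3 look.py w6
python3 - <<'E'
from sq import *
z=np.load('/tmp/w.npz');W=z['W'];ok=z['ok'];r=np.hypot(W[...,0]-.4647,W[...,1]-.2976)
P=W[ok&(r<.056)&(W[...,2]>.042)&(W[...,2]<.075)];print(len(P),sq(P,33,(463.5,296.5),-11))
P=W[ok&(r<.05)&(W[...,2]>.05)&(W[...,2]<.16)];print(np.histogram(P[:,2],bins=np.arange(.06,.16,.004)))
cv2.imwrite('pics/w6c.png',cv2.imread('pics/w6.png')[80:400,120:520])
E
```

```text
t 14.15 pos [0.4646 0.2975 0.3084] yaw_y -2.21 z [-3.e-04 -1.e-04 -1.e+00] q [ 0.37  0.56  1.71 -0.    0.87  0.41] F [ 0.4  0.4 -0.2] 55.000002421438694 0.0621841195352194
1267 (array([463.77, 296.84, -10.42]), np.float64(0.15))
(array([  142,   149,   162,   430,   786,  2725,   265,    61,    95,
         293,     4,     0,     0,     0,     0,     0,   285,   523,
         567,   670,   847, 13338,   599,   389]), array([0.06 , 0.064, 0.068, 0.072, 0.076, 0.08 , 0.084, 0.088, 0.092,
       0.096, 0.1  , 0.104, 0.108, 0.112, 0.116, 0.12 , 0.124, 0.128,
       0.132, 0.136, 0.14 , 0.144, 0.148, 0.152, 0.156]))
```

View pics/w6c.png

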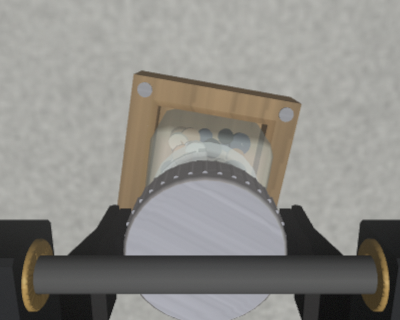

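The lid is level at crop (205,245), about 2 cm clear of the neck at (205,160). The jar is home in the well. Handing in.

```bash
python3 -c "
from rig import hand_in;print(hand_in())"
```

```text
the job is handed in; nothing more can be done
None
```

The job is handed in, with no pass/fail result returned: by my measurements the jar is fully home in the stand, and the unscrewed lid is held level about 2 cm above its mouth.

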